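Index the decorating wheel by one hole

ROBOT

A 6-joint arm with a two-finger parallel gripper is mounted at the origin on the work surface. World frame = base frame: x ahead of the robot, y to its left, z up, the work surface at z = 0. Lengths are in m, angles in rad, forces in N, time in s.
With the tool pointing down it reaches from about 0.25 to 0.775 m from the base axis. Payload 4 kg.
Tool frame: the origin (TCP) lies where the fingers leave the gripper's body, on its centre line; the fingertips stand 97 mm ahead of it and the grasp point (between the pads) lies 78 mm ahead of it; z points along the fingers, y is the line along which they close (so a half turn about z gives the same grasp; the last joint's range is limited). The gripper opens to 94 mm and grips with 3 to 60 N. Pads are 16 mm wide; open, the fingers measure 119 mm over their backs; the gripper's body (75 mm by 177 mm) begins 78 mm behind the grasp point.
Start: joints at [-1.334, 0.087, 1.371, -0, 1.684, -0.103], TCP at [0.183, -0.519, 0.303] pointing down, gripper open.
Joint ranges: [-3.1, 3.1], [-0.76, 2.03], [0.27, 2.55], [-1.08, 4.22], [0.17, 2.65], [-2.57, 2.57]. Speed limits (rad/s): [2.79, 2.79, 3.14, 3.14, 3.14, 3.14].

INTERFACE

Orientations are given as [roll, pitch, yaw] about the fixed x, y, z axes, in that order (R = Rz(yaw) Ry(pitch) Rx(roll)).
In Python, from bench import robot, eyes gives the robot as it stands. The module is installed in compiled form; this text tells all that it offers.
- The arm moves only by the tool carry_out, never from a script. Its argument "deltas" is a list of rows, each an object of numbers: "dx", "dy", "dz": the shift along the tool's x, y, z each as a share of 0.02 m, from -1 to 1; "wx", "wy", "wz": the turn, a rotation vector about the tool's x, y, z each as a share of 0.12 rad, from -1 to 1; "gripper": the closure in counts, from 0 (fully open) to 255 (shut). In form: [{"dx": .., "dy": .., "dz": .., "wx": .., "wy": .., "wz": .., "gripper": ..}, ...]. A call has 1 to 20 rows; each row shifts and turns the commanded pose from where the row before left it, along the tool's axes as they then stand; what a row does not reach is not made up. A row lasts 1/12 s, in which the tool goes at most 41.7 mm and 7.16 degrees, less where a joint would pass 70% of its speed; a pose out of reach is approached as far as the arm can. A call with a number of a shift or a turn outside -1 to 1 is refused whole. A call with a gripper value outside its range is refused whole. The fingers move at their own pace and stop on an object; the grip force is fixed at half the most. Time passes only in rows, so rows that do not move let the fingers close. It gives the time, the measured TCP pose, the force, the opening and the grip force at its end, in the units of the state.
- robot.get_obs(): the state, without advancing time (a new reading comes with each control period).
- eyes.snapshot(name): name is "scene" or "top" or "wrist"; returns the picture (480x640x3 uint8, red, green, blue); there is no depth.
- eyes.get_calibration(name): a dict with "fovy" (degrees; the focal length in pixels is half the picture's height over the tangent of half this angle, whatever the lens; pixels are square), "cx", "cy" (the principal point, pixels), "k1" (the pictures are not rectified: a ray, as slopes to the right and down, at radius r is drawn at 1 + k1 r^2 times it, then the intrinsics apply), "R" (3x3) and "t" (3): a world point X has camera coordinates R X + t. Camera axes: x right, y down, z forward; pixel columns grow to the right and rows downward; lengths in m; the calibration is good to about 2 mm. A picture is of the moment at which its call begins: read the wrist's pose just before it. get_calibration takes no time and is no camera call; for the wrist camera it gives the pose at the moment of the call.
- robot.close_job(): hands the job in; it is judged then, once.
The state is a dict: "time": time; "joint_positions": joint angles; "qvel": joint speeds; "joint_torque": joint torques, N m; "tool_pos": TCP position; "ee_rot": TCP orientation; "wrist_force": force on the tool from outside, world axes, zero at the start; "wrist_torque": the same for the moment, N m; "width": finger opening in m; "finger_force": force on a finger pad.
Only numpy, scipy, OpenCV 4.12 (cv2) and the standard library are available. Lean on these libraries where they do the work, as an engineer would, in place of code of your own. Each camera call takes 0.05 s, during which the arm holds its last target. There are 200 camera calls.

TASK

Move the bowl on to its next panel: with the fingertips, press the wheel's indexing plunger in (down), turn the wheel anticlockwise (seen from above) to the next hole, and let the plunger spring fully out into that hole, then come clear. Only press and push: leave the clay bowl standing where it is on the wheel without lifting it, and do not disturb the other things on the bench.

Things in the scene. Friction and masses are not known exactly. Their poses are not given: they have to be found in the camera images.
- index_base: Fixed grey base of the decorating wheel, origin on the bench under the wheel's vertical axis. It carries a fixed aluminium index ring, 248 mm across, top face 59 mm above the bench, with 12 round holes 30 degrees apart, 110 mm from the axis.
- wheel (a joint): Turn of the decorating wheel, rad: 0 at the start, growing anticlockwise seen from above; next hole at 0.524 (30 degrees). An aluminium disc 176 mm across, with a radial arm (two bars) that reaches out over the index ring and carries plunger and push plate round with it. Pin in a hole: locked, under 1 degree of play. Free, it turns with about 1 N of push at the plunger.
- plunger (a joint): Travel of the indexing plunger, m: 0 fully out (up), 0.015 right in (down). Pressing its black button draws the pin down out of its hole; the wheel is free from about 0.010. A spring (4 N at first, 9 N right in) lifts it when let go: between holes it stops at about 0.009, against the ring; at a hole it springs fully out. It centres itself if let go within 2 degrees of the hole.
- pin_tip (a point): Round tip (10 mm thick) of the plunger's pin, which stands up through the ring's hole from below, 3 mm proud of the ring when the plunger is out; 110 mm from the axis, on the same radius as the button. Pressed in, it is below the ring.
- plunger_top (a point): Centre of the top face of the plunger's round black button, 40 mm across, 12 mm thick; 145 mm from the wheel's axis, its top 112 mm above the bench when out. It moves with the button.
- push_plate (a point): Centre, 125 mm above the bench, of the face of an upright aluminium plate on the wheel's arm that looks towards the button: 44 mm wide (radially), 6 mm thick, from the arm up to 138 mm above the bench. It stands 27 mm beyond the button's centre on the anticlockwise side, so that a fingertip pressing the button can push sideways against it. There is no plate on the other side.
- wheel_top (a point): The wheel's axis at the height of its flat top (80 mm above the bench); turns with the wheel, z up.
- next_hole (a point): Mouth, on the ring's top face, of the next hole anticlockwise from the one the pin starts in; fixed. 12 mm hole, 110 mm from the axis.
- bowl_mid (a point): Centre, half-way up, of the unfired clay bowl standing loose near the middle of the wheel: 104 mm across the rim, 65 mm tall, about 0.25 kg. It rides along with the wheel.
- jar: Bystander, loose: closed round glaze jar, 60 mm across, 85 mm tall; origin under its centre.
- beaker: Bystander, loose: open cast beaker, 68 mm across the mouth, 80 mm tall; origin under its centre.
- brush: Bystander, loose: wooden brush, 200 mm long, lying flat; origin under its middle.
- spatula: Bystander, loose: wooden spatula, 200 mm long, lying flat; origin under its middle.
- mould_a: Bystander, loose: white plaster mould, a cylinder 140 mm across and 110 mm tall; origin under its centre.
- mould_b: Bystander, loose: white plaster mould, a cylinder 120 mm across and 95 mm tall; origin under its centre.
- small_cup: Bystander, loose: open cup, 72 mm across the mouth, 60 mm tall; origin under its centre.
Mind the look-alikes: they are no part of the job. Leave any red look-alike of the part that bears bowl_mid alone.

How it is judged:
By the outcome, as a careful person would: the job done as asked, in the order asked, and still so for the second after the job is handed in, with the robot touching nothing.
It also fails if it takes over 38 s, if anything falls off the work surface, if the arm or the gripper's body presses on something with over 40 N, if the wrist force passes 120 N, or if a joint passes its speed limit or range.

## Working session

There is one attempt and no reset: what is moved stays moved. The work goes in short steps, Python scripts to look and compute and a tool call to move; the robot and the scene stay as the last step left them, time stands still between calls to the robot, and variables do not carry over. Pictures are saved under pics/ and viewed, at most 10 in all, crops included, and the job is handed in when it is done.

Besides the shell and the picture viewer there is one more tool, called as name(argument=value, ...), one argument or row to a line, values as JSON. carry_out: Moves the arm, as the interface text tells. Shift numbers are shares of 0.02 m and turn numbers shares of 0.12 rad, none past 1 either way. Its arguments: {"type":"object","properties":{"deltas":{"type":"array","items":{"type":"object","properties":{"dx":{"type":"number"},"dy":{"type":"number"},"dz":{"type":"number"},"wx":{"type":"number"},"wy":{"type":"number"},"wz":{"type":"number"},"gripper":{"type":"number"}}}}},"required":["deltas"]}

```bash
mkdir -p pics; cat > h.py <<'E'
import numpy as np,cv2
from bench import robot,eyes
def snap(n,f):
    im=eyes.snapshot(n); cv2.imwrite('pics/'+f,im[:,:,::-1]); return im
def K(c):
    f=240/np.tan(np.radians(c['fovy'])/2); return f
def proj(c,X):
    p=np.array(c['R'])@np.array(X,float)+np.array(c['t']); s=p[:2]/p[2]; s=s*(1+c['k1']*(s@s)); return s*K(c)+[c['cx'],c['cy']]
def unproj(c,uv,z):
    d=(np.array(uv,float)-[c['cx'],c['cy']])/K(c); s=d.copy()
    for _ in range(30): s=d/(1+c['k1']*(s@s))
    R=np.array(c['R']); o=-R.T@np.array(c['t']); r=R.T@np.array([*s,1]); return o+r*(z-o[2])/r[2]
E
python3 - <<'E'
from h import *
a=snap('top','top0.png'); b=snap('scene','scene0.png')
for n in('top','scene'):
    c=eyes.get_calibration(n); print(n,K(c),-np.array(c['R']).T@c['t'])
o=robot.get_obs(); print(o)
E
```

```text
top 470.6129633486286 [0.44939061 0.02831376 1.183436  ]
scene 538.6920530962054 [1.54803768 0.16148688 0.96931008]
{'time': 0.1, 'joint_positions': array([-1.33407673e+00,  8.78803491e-02,  1.37207856e+00, -4.77929683e-06,
        1.68357852e+00, -1.03102268e-01]), 'qvel': array([ 1.14976465e-03, -1.23503611e-03, -5.99589792e-03, -3.99082695e-04,
        7.73255074e-05, -1.34031174e-03]), 'joint_torque': array([ 2.11690094e-03, -3.41252875e+01, -3.03301907e+01,  7.19053578e-02,
        3.04252363e-02, -9.89181558e-05]), 'tool_pos': array([ 0.18324996, -0.5182645 ,  0.30163389]), 'ee_rot': array([-3.13965772e+00, -1.95430538e-04,  3.39821145e-01]), 'wrist_force': array([-0.21069935,  0.18123949,  0.40368152]), 'wrist_torque': array([0.07130882, 0.00567226, 0.06111849]), 'finger_force': 0.0, 'width': 0.0941747214837074}
```

View pics/top0.png

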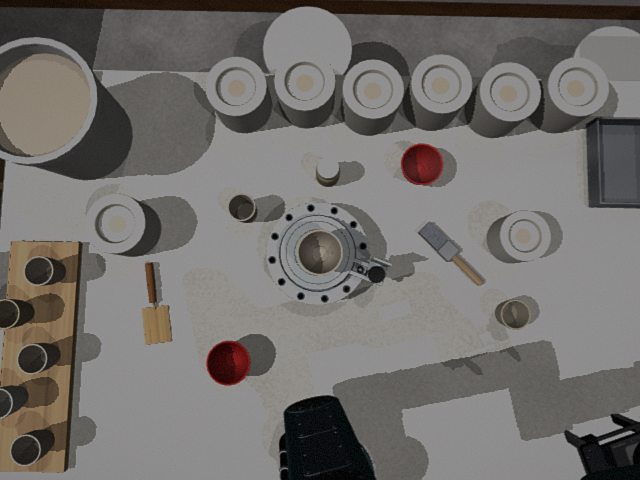

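View pics/scene0.png

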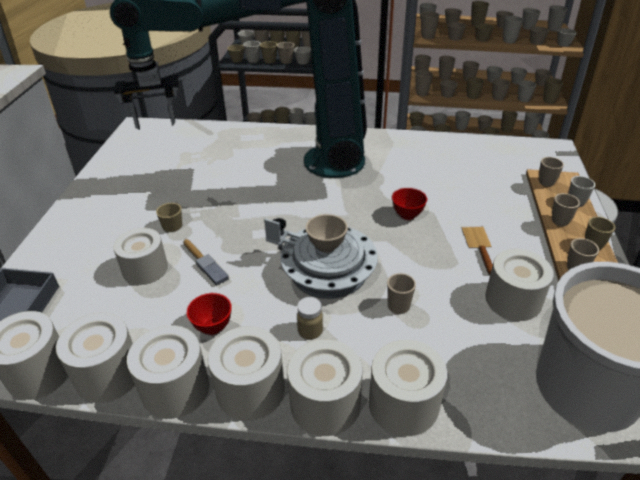

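The top view shows the wheel at about (319,252), with the black button at (376,274) and the plate just above it at about (380,263). The tan bowl is on the wheel. The red bowls at (228,362) and (422,164) are look-alikes to leave alone. I'll enlarge this area to confirm.

```bash
python3 - <<'E'
from h import *
im=cv2.imread('pics/top0.png')[190:320,250:420]
cv2.imwrite('pics/c1.png',cv2.resize(im,None,fx=4.5,fy=4.5,interpolation=cv2.INTER_CUBIC))
E
```

```text
(no output)
```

View pics/c1.png

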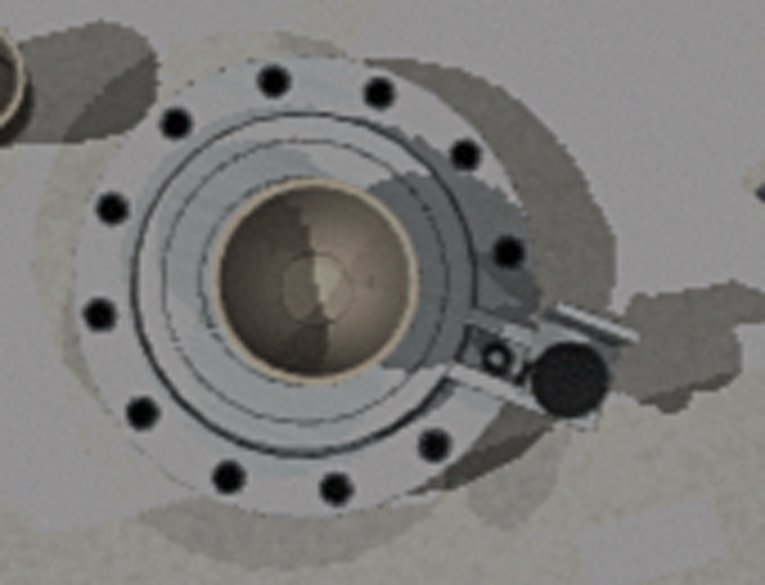

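The crop shows 11 open holes, with the pin at about (498,358) and the button at (570,380). The plate runs from (557,308) to (636,340), on the anticlockwise side of the button. The next hole is at (508,252). I'll fit these to get positions.

```bash
python3 - <<'E'
from h import *
from scipy.optimize import least_squares
c=eyes.get_calibration('top')
px=lambda p:((np.array(p)+.5)/4.5-.5)+[250,190]
H=[(508,252),(465,155),(379,93),(274,81),(176,123),(112,208),(100,314),(142,413),(229,478),(336,489),(435,446)]
P=np.array([unproj(c,px(h),.059)[:2] for h in H]); k=np.arange(11)
f=lambda q:(P-q[:2]-.110*np.c_[np.cos(q[2]+k*np.pi/6),np.sin(q[2]+k*np.pi/6)]).ravel()
r=least_squares(f,[.45,.03,-1.5]); x,y,a=r.x; print(r.x,np.degrees(a),np.abs(r.fun).max())
th=a-np.pi/6
for n,X in (('fit btn',0),):
  b=np.array([x+.145*np.cos(th),y+.145*np.sin(th)]); print('btn',b,'seen',unproj(c,px((570,380)),.112)[:2])
t=np.array([-np.sin(th),np.cos(th)]); print('plate',b+.027*t,'seen top',unproj(c,px((557,308)),.138)[:2],unproj(c,px((636,340)),.138)[:2])
print('th',th,np.degrees(th),'tangent',t)
for d in(0,15,30): A=th+np.radians(d); print(d,x+.145*np.cos(A),y+.145*np.sin(A))
print('others: mould_b',unproj(c,(523,236),.095),'brush end',unproj(c,(420,225),.02),'jar',unproj(c,(328,170),.085),'red',unproj(c,(422,164),.06),'bowl rim',unproj(c,px((316,282)),.145))
E
```

```text
[ 0.53484485  0.04351392 -1.40002072] -80.21527838158471 0.0006017652321033823
btn [ 0.48474032 -0.09255422] seen [ 0.48432878 -0.0923815 ]
plate [ 0.51007715 -0.10188403] seen top [ 0.51894267 -0.08270198] [ 0.50383353 -0.12190965]
th -1.9236194937607802 -110.2152783815847 tangent [ 0.93840091 -0.34554844]
0 0.4847403219772449 -0.0925542172293762
15 0.5216646163289201 -0.10088581318546555
30 0.5594871215702378 -0.09937680628847284
others: mould_b [ 0.57988759 -0.43581486  0.095     ] brush end [ 0.61159358 -0.21078447  0.02      ] jar [0.73020049 0.02161067 0.085     ] red [ 0.75602312 -0.20735953  0.06      ] bowl rim [0.52905559 0.03671191 0.145     ]
```

carry_out(
  deltas=[
    {"wz": -1,"gripper": 255},
    {"wz": -1,"gripper": 255},
    {"wz": -1,"gripper": 255},
    {"wz": -1,"gripper": 255},
    {"wz": -1,"gripper": 255},
    {"wz": -1,"gripper": 255},
    {"wz": -1,"gripper": 255},
    {"wz": -0.32,"gripper": 255},
    {"dx": 0.93,"dy": 0.266,"gripper": 255},
    {"dx": 0.93,"dy": 0.266,"gripper": 255},
    {"dx": 0.93,"dy": 0.266,"gripper": 255},
    {"dx": 0.93,"dy": 0.266,"gripper": 255},
    {"dx": 0.93,"dy": 0.266,"gripper": 255},
    {"dx": 0.93,"dy": 0.266,"gripper": 255},
    {"dx": 0.93,"dy": 0.266,"gripper": 255},
    {"dx": 0.93,"dy": 0.266,"gripper": 255},
    {"dx": 0.93,"dy": 0.266,"gripper": 255},
    {"dx": 0.93,"dy": 0.266,"gripper": 255},
  ],
)

```text
invalid input
```

carry_out(
  deltas=[
    {"dx": 0.93,"dy": 0.266,"gripper": 255},
    {"dx": 0.93,"dy": 0.266,"gripper": 255},
    {"dx": 0.93,"dy": 0.266,"gripper": 255},
    {"dx": 0.93,"dy": 0.266,"gripper": 255},
    {"dx": 0.93,"dy": 0.266,"gripper": 255},
    {"dx": 0.93,"dy": 0.266,"gripper": 255},
    {"dx": 0.93,"dy": 0.266,"gripper": 255},
    {"dx": 0.93,"dy": 0.266,"gripper": 255},
    {"dx": 0.93,"dy": 0.266,"gripper": 255},
    {"dx": 0.93,"dy": 0.266,"gripper": 255},
    {"dx": 0.93,"dy": 0.266,"gripper": 255},
    {"dx": 0.93,"dy": 0.266,"gripper": 255},
    {"dx": 0.93,"dy": 0.266,"gripper": 255},
    {"dx": 0.93,"dy": 0.266,"gripper": 255},
    {"dx": 0.93,"dy": 0.266,"gripper": 255},
    {"dx": 0.93,"dy": 0.266,"gripper": 255},
    {"dx": 0.93,"dy": 0.266,"gripper": 255},
    {"dz": 0.9,"gripper": 255},
    {"dz": 0.9,"gripper": 255},
    {"dz": 0.8,"gripper": 255},
  ],
)

```text
invalid input
```

carry_out(
  deltas=[
    {"gripper": 255},
    {"gripper": 255},
  ],
)

```text
invalid input
```

```bash
python3 - <<'E'
from h import *
o=robot.get_obs(); print(o['time'],o['tool_pos'],o['ee_rot'],o['width'],o['wrist_force'])
c=eyes.get_calibration('wrist'); a=snap('wrist','w1.png'); b=snap('scene','s1.png')
cs=eyes.get_calibration('scene')
for X in([.4847,-.0926,.112],[.5101,-.1019,.125]): print(proj(c,X),proj(cs,X))
print(proj(c,o['tool_pos']-[0,0,.097]),proj(cs,o['tool_pos']-[0,0,.097]))
u,v=map(int,proj(cs,[.485,-.093,.14]))
s=cv2.resize(b[v-75:v+75,u-80:u+120,::-1],None,fx=3,fy=3,interpolation=cv2.INTER_CUBIC)
m=np.zeros((480,800,3),np.uint8); m[:300,:400]=cv2.resize(a[:,:,::-1],(400,300)); m[:450,400-0:800]=cv2.resize(s,None,fx=2/3,fy=1)[:450,:400]
cv2.imwrite('pics/m1.png',m); print(u,v)
E
```

```text
0.1 [ 0.18324996 -0.5182645   0.30163389] [-3.13965772e+00 -1.95430538e-04  3.39821145e-01] 0.0941747214837074 [-0.21069935  0.18123949  0.40368152]
[-141.60061326 -389.78845436] [277.68243396 222.37987142]
[-101.62888514 -395.04100471] [271.87334224 224.31159413]
[317.86012618 291.70185386] [154.71884518 126.87972403]
276 213
```

View pics/w1.png

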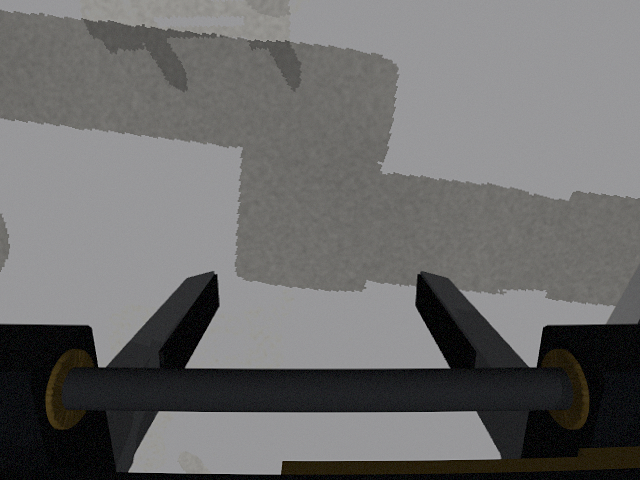

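The moves were refused because rows probably need every field. The arm hasn't moved, and the wrist view shows only bare bench. I'll resend with full rows.

carry_out(
  deltas=[
    {"dx": 0,"dy": 0,"dz": 0,"wx": 0,"wy": 0,"wz": -1,"gripper": 255},
    {"dx": 0,"dy": 0,"dz": 0,"wx": 0,"wy": 0,"wz": -1,"gripper": 255},
    {"dx": 0,"dy": 0,"dz": 0,"wx": 0,"wy": 0,"wz": -1,"gripper": 255},
    {"dx": 0,"dy": 0,"dz": 0,"wx": 0,"wy": 0,"wz": -1,"gripper": 255},
    {"dx": 0,"dy": 0,"dz": 0,"wx": 0,"wy": 0,"wz": -1,"gripper": 255},
    {"dx": 0,"dy": 0,"dz": 0,"wx": 0,"wy": 0,"wz": -1,"gripper": 255},
    {"dx": 0,"dy": 0,"dz": 0,"wx": 0,"wy": 0,"wz": -1,"gripper": 255},
    {"dx": 0,"dy": 0,"dz": 0,"wx": 0,"wy": 0,"wz": -0.32,"gripper": 255},
  ],
)

```text
time: 0.87
tool_pos: [0.1833, -0.5185, 0.3024]
ee_rot: [-3.141, -0.0, 1.223]
wrist_force: [0.6, -0.1, -0.0]
width: 0.0444
finger_force: 0.0
```

carry_out(
  deltas=[
    {"dx": 0.93,"dy": 0.266,"dz": 0,"wx": 0,"wy": 0,"wz": 0,"gripper": 255},
    {"dx": 0.93,"dy": 0.266,"dz": 0,"wx": 0,"wy": 0,"wz": 0,"gripper": 255},
    {"dx": 0.93,"dy": 0.266,"dz": 0,"wx": 0,"wy": 0,"wz": 0,"gripper": 255},
    {"dx": 0.93,"dy": 0.266,"dz": 0,"wx": 0,"wy": 0,"wz": 0,"gripper": 255},
    {"dx": 0.93,"dy": 0.266,"dz": 0,"wx": 0,"wy": 0,"wz": 0,"gripper": 255},
    {"dx": 0.93,"dy": 0.266,"dz": 0,"wx": 0,"wy": 0,"wz": 0,"gripper": 255},
    {"dx": 0.93,"dy": 0.266,"dz": 0,"wx": 0,"wy": 0,"wz": 0,"gripper": 255},
    {"dx": 0.93,"dy": 0.266,"dz": 0,"wx": 0,"wy": 0,"wz": 0,"gripper": 255},
    {"dx": 0.93,"dy": 0.266,"dz": 0,"wx": 0,"wy": 0,"wz": 0,"gripper": 255},
    {"dx": 0.93,"dy": 0.266,"dz": 0,"wx": 0,"wy": 0,"wz": 0,"gripper": 255},
    {"dx": 0.93,"dy": 0.266,"dz": 0,"wx": 0,"wy": 0,"wz": 0,"gripper": 255},
    {"dx": 0.93,"dy": 0.266,"dz": 0,"wx": 0,"wy": 0,"wz": 0,"gripper": 255},
    {"dx": 0.93,"dy": 0.266,"dz": 0,"wx": 0,"wy": 0,"wz": 0,"gripper": 255},
    {"dx": 0.93,"dy": 0.266,"dz": 0,"wx": 0,"wy": 0,"wz": 0,"gripper": 255},
    {"dx": 0.93,"dy": 0.266,"dz": 0,"wx": 0,"wy": 0,"wz": 0,"gripper": 255},
  ],
)

```text
time: 2.12
tool_pos: [0.3549, -0.2834, 0.3025]
ee_rot: [-3.141, -0.0, 1.218]
wrist_force: [0.2, -0.5, 0.5]
width: 0.0005
finger_force: 0.0
```

carry_out(
  deltas=[
    {"dx": 0.93,"dy": 0.266,"dz": 0,"wx": 0,"wy": 0,"wz": 0,"gripper": 255},
    {"dx": 0.93,"dy": 0.266,"dz": 0,"wx": 0,"wy": 0,"wz": 0,"gripper": 255},
    {"dx": 0.93,"dy": 0.266,"dz": 0,"wx": 0,"wy": 0,"wz": 0,"gripper": 255},
    {"dx": 0.93,"dy": 0.266,"dz": 0,"wx": 0,"wy": 0,"wz": 0,"gripper": 255},
    {"dx": 0.93,"dy": 0.266,"dz": 0,"wx": 0,"wy": 0,"wz": 0,"gripper": 255},
    {"dx": 0.93,"dy": 0.266,"dz": 0,"wx": 0,"wy": 0,"wz": 0,"gripper": 255},
    {"dx": 0.93,"dy": 0.266,"dz": 0,"wx": 0,"wy": 0,"wz": 0,"gripper": 255},
    {"dx": 0.93,"dy": 0.266,"dz": 0,"wx": 0,"wy": 0,"wz": 0,"gripper": 255},
    {"dx": 0.93,"dy": 0.266,"dz": 0,"wx": 0,"wy": 0,"wz": 0,"gripper": 255},
    {"dx": 0.93,"dy": 0.266,"dz": 0,"wx": 0,"wy": 0,"wz": 0,"gripper": 255},
    {"dx": 0.93,"dy": 0.266,"dz": 0,"wx": 0,"wy": 0,"wz": 0,"gripper": 255},
    {"dx": 0.93,"dy": 0.266,"dz": 0,"wx": 0,"wy": 0,"wz": 0,"gripper": 255},
    {"dx": 0,"dy": 0,"dz": 0.9,"wx": 0,"wy": 0,"wz": 0,"gripper": 255},
    {"dx": 0,"dy": 0,"dz": 0.9,"wx": 0,"wy": 0,"wz": 0,"gripper": 255},
    {"dx": 0,"dy": 0,"dz": 0.8,"wx": 0,"wy": 0,"wz": 0,"gripper": 255},
    {"dx": 0,"dy": 0,"dz": 0,"wx": 0,"wy": 0,"wz": 0,"gripper": 255},
    {"dx": 0,"dy": 0,"dz": 0,"wx": 0,"wy": 0,"wz": 0,"gripper": 255},
  ],
)

```text
time: 3.53
tool_pos: [0.4911, -0.0967, 0.2497]
ee_rot: [-3.139, 0.0, 1.218]
wrist_force: [-0.9, -0.2, -0.1]
width: 0.0006
finger_force: 0.0
```

```bash
cat > look.py <<'E'
import sys
from h import *
n=sys.argv[1]
o=robot.get_obs(); print(o['time'],o['tool_pos'],o['ee_rot'],o['width'],o['wrist_force'])
c=eyes.get_calibration('wrist'); cs=eyes.get_calibration('scene')
a=eyes.snapshot('wrist'); b=eyes.snapshot('scene')
for X in([.4847,-.0926,.112],[.5101,-.1019,.125],o['tool_pos']-[0,0,.097]): print(proj(c,X),proj(cs,X)-[220,160])
s=cv2.resize(b[160:310,220:390],None,fx=2.35,fy=2.35,interpolation=cv2.INTER_CUBIC)
m=np.zeros((360,800,3),np.uint8); m[:300,:400]=cv2.resize(a,(400,300),interpolation=cv2.INTER_AREA); m[:s.shape[0],400:400+s.shape[1]]=s
cv2.imwrite(f'pics/{n}.png',m[:,:,::-1])
E
python3 look.py m1
```

```text
3.5333 [ 0.49105046 -0.09667404  0.24971234] [-3.13895635e+00  2.14082620e-04  1.21828473e+00] 0.0006055221111259852 [-0.88211383 -0.24847078 -0.09835169]
[303.76216178 261.59695726] [57.68243396 62.37987142]
[353.08150055 269.01664612] [51.87334224 64.31159413]
[316.4502081  291.44647769] [54.58515352 51.1255619 ]
```

View pics/m1.png

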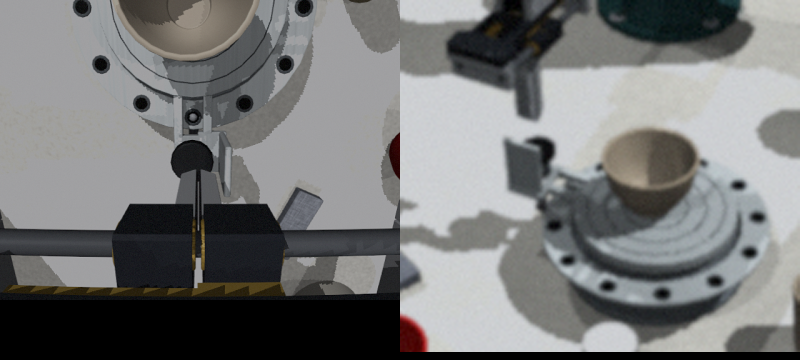

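The wrist view shows the closed fingers above the black button (192,160), with the plate to the right at (224,165) clear of them. This agrees with my fit to about 2 mm, so I'll press down.

carry_out(
  deltas=[
    {"dx": 0,"dy": 0,"dz": 0.6,"wx": 0,"wy": 0,"wz": 0,"gripper": 255},
    {"dx": 0,"dy": 0,"dz": 0.6,"wx": 0,"wy": 0,"wz": 0,"gripper": 255},
    {"dx": 0,"dy": 0,"dz": 0.6,"wx": 0,"wy": 0,"wz": 0,"gripper": 255},
    {"dx": 0,"dy": 0,"dz": 0.2,"wx": 0,"wy": 0,"wz": 0,"gripper": 255},
    {"dx": 0,"dy": 0,"dz": 0.2,"wx": 0,"wy": 0,"wz": 0,"gripper": 255},
    {"dx": 0,"dy": 0,"dz": 0.1,"wx": 0,"wy": 0,"wz": 0,"gripper": 255},
    {"dx": 0,"dy": 0,"dz": 0,"wx": 0,"wy": 0,"wz": 0,"gripper": 255},
  ],
)

```text
time: 4.22
tool_pos: [0.4917, -0.097, 0.2051]
ee_rot: [3.141, 0.0, 1.218]
wrist_force: [-1.4, 0.5, 5.6]
width: 0.0001
finger_force: 2.3
```

Contact force matches the spring (about 5.5 N at 4 mm in). I'll press on to about 13 mm.

carry_out(
  deltas=[
    {"dx": 0,"dy": 0,"dz": 0.2,"wx": 0,"wy": 0,"wz": 0,"gripper": 255},
    {"dx": 0,"dy": 0,"dz": 0.2,"wx": 0,"wy": 0,"wz": 0,"gripper": 255},
    {"dx": 0,"dy": 0,"dz": 0.1,"wx": 0,"wy": 0,"wz": 0,"gripper": 255},
    {"dx": 0,"dy": 0,"dz": 0,"wx": 0,"wy": 0,"wz": 0,"gripper": 255},
    {"dx": 0,"dy": 0,"dz": 0,"wx": 0,"wy": 0,"wz": 0,"gripper": 255},
  ],
)

```text
time: 4.63
tool_pos: [0.4925, -0.0973, 0.1968]
ee_rot: [3.138, 0.0, 1.218]
wrist_force: [-1.2, -0.6, 6.3]
width: 0.0003
finger_force: 3.7
```

carry_out(
  deltas=[
    {"dx": 0,"dy": 0,"dz": 0.06,"wx": 0,"wy": 0,"wz": 0,"gripper": 255},
    {"dx": 0,"dy": 0.09,"dz": 0,"wx": 0,"wy": 0,"wz": 0,"gripper": 255},
    {"dx": 0,"dy": 0.09,"dz": 0,"wx": 0,"wy": 0,"wz": 0,"gripper": 255},
    {"dx": 0,"dy": 0.1,"dz": 0,"wx": 0,"wy": 0,"wz": 0,"gripper": 255},
    {"dx": 0.025,"dy": 0.22,"dz": 0,"wx": 0,"wy": 0,"wz": -0.25,"gripper": 255},
    {"dx": 0.025,"dy": 0.22,"dz": 0,"wx": 0,"wy": 0,"wz": -0.25,"gripper": 255},
    {"dx": 0.025,"dy": 0.22,"dz": 0,"wx": 0,"wy": 0,"wz": -0.25,"gripper": 255},
    {"dx": 0.025,"dy": 0.22,"dz": 0,"wx": 0,"wy": 0,"wz": -0.25,"gripper": 255},
    {"dx": 0.025,"dy": 0.22,"dz": 0,"wx": 0,"wy": 0,"wz": -0.25,"gripper": 255},
    {"dx": 0.025,"dy": 0.22,"dz": 0,"wx": 0,"wy": 0,"wz": -0.25,"gripper": 255},
    {"dx": 0,"dy": 0,"dz": 0,"wx": 0,"wy": 0,"wz": 0,"gripper": 255},
    {"dx": 0,"dy": 0,"dz": 0,"wx": 0,"wy": 0,"wz": 0,"gripper": 255},
  ],
)

```text
time: 5.63
tool_pos: [0.5249, -0.1034, 0.1962]
ee_rot: [3.135, 0.0, 1.399]
wrist_force: [0.3, -0.0, 6.7]
width: 0.0005
finger_force: 3.8
```

```bash
python3 look.py m2
```

```text
5.6333 [ 0.5248613  -0.10341642  0.19618212] [3.13509924e+00 2.53425401e-04 1.39850065e+00] 0.000477832413597469 [ 3.43470068e-01 -6.22072148e-03  6.67720457e+00]
[220.56057699 294.39281187] [57.68243396 62.37987142]
[278.59549313 317.35873651] [51.87334224 64.31159413]
[314.32209219 291.20268559] [50.89640974 75.8723972 ]
```

View pics/m2.png

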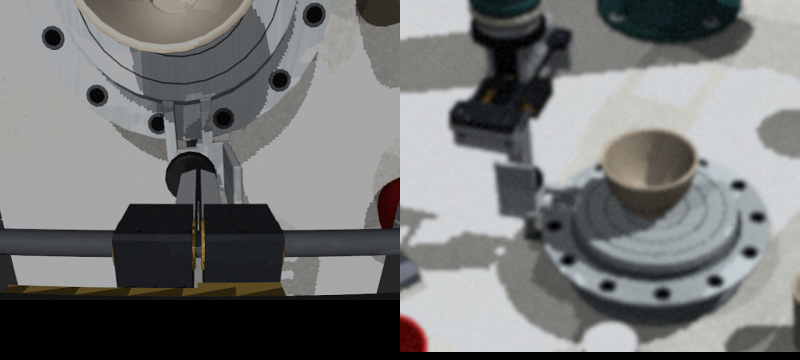

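The wheel is turning: the old hole at (158,124) is now uncovered and the arm sits between it and the next hole at (223,118). I'll get the wheel angle from an enlarged wrist crop by fitting the projected button.

```bash
cat > ang.py <<'E'
import sys
from h import *
zb=float(sys.argv[1]); n=sys.argv[2]; cand=[float(v) for v in sys.argv[3:]]
o=robot.get_obs(); c=eyes.get_calibration('wrist'); a=eyes.snapshot('wrist')[:,:,::-1]
x,y,th=.53484,.04351,-1.92362
s=3; S=cv2.resize(a[130:330,200:450],None,fx=s,fy=s,interpolation=cv2.INTER_CUBIC)
al=np.linspace(0,2*np.pi,60)
for d,col in zip(cand,[(0,0,255),(0,255,0),(255,0,0)]):
    A=th+np.radians(d)
    bx,by=x+.145*np.cos(A),y+.145*np.sin(A)
    P=np.array([proj(c,[bx+.02*np.cos(q),by+.02*np.sin(q),zb]) for q in al])
    cv2.polylines(S,[((P-[200,130])*s).astype(int)],True,col,1)
    e=np.array([np.cos(A),np.sin(A)]); t=np.array([-e[1],e[0]]); m=np.array([bx,by])+.027*t
    L=np.array([proj(c,[*(m+k*e),.138]) for k in(-.022,.022)])
    cv2.polylines(S,[((L-[200,130])*s).astype(int)],False,col,1)
h=np.array([proj(c,[x+.11*np.cos(th+k*np.pi/6),y+.11*np.sin(th+k*np.pi/6),.059]) for k in(0,1)]); print(h)
for q in h: cv2.drawMarker(S,tuple(((q-[200,130])*s).astype(int)),(255,0,255),0,10)
cv2.imwrite(f'pics/{n}.png',S); print(o['time'],o['tool_pos'],o['ee_rot'],o['wrist_force'])
E
python3 ang.py .0987 a1 8 11 14
```

```text
[[250.00519037 197.94587055]
 [353.89512315 189.39786177]]
5.7333 [ 0.52479047 -0.10342999  0.19627883] [3.13485249e+00 2.87975363e-04 1.39837522e+00] [-0.15753044  1.37856496  7.68345283]
```

View pics/a1.png

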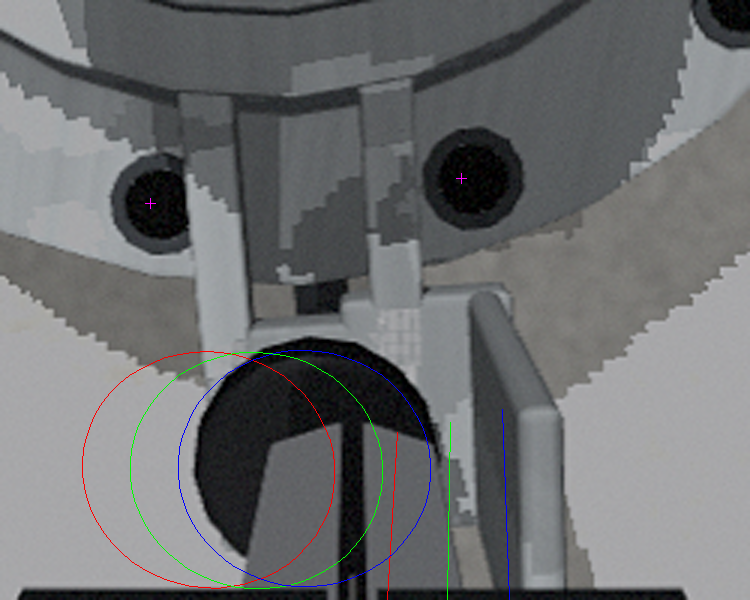

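With the 11 px hole offset allowed for, the button (195–440 px wide) fits a wheel angle of about 14.5°. It has coasted about 4 mm ahead of the fingertip, so I'll go on more slowly.

carry_out(
  deltas=[
    {"dx": 0.005,"dy": 0.07,"dz": 0.03,"wx": 0,"wy": 0,"wz": -0.08,"gripper": 255},
    {"dx": 0.01,"dy": 0.13,"dz": 0,"wx": 0,"wy": 0,"wz": -0.15,"gripper": 255},
    {"dx": 0.01,"dy": 0.13,"dz": 0,"wx": 0,"wy": 0,"wz": -0.15,"gripper": 255},
    {"dx": 0.01,"dy": 0.13,"dz": 0,"wx": 0,"wy": 0,"wz": -0.15,"gripper": 255},
    {"dx": 0.01,"dy": 0.13,"dz": 0,"wx": 0,"wy": 0,"wz": -0.15,"gripper": 255},
    {"dx": 0.01,"dy": 0.13,"dz": 0,"wx": 0,"wy": 0,"wz": -0.15,"gripper": 255},
    {"dx": 0.01,"dy": 0.13,"dz": 0,"wx": 0,"wy": 0,"wz": -0.15,"gripper": 255},
    {"dx": 0.01,"dy": 0.13,"dz": 0,"wx": 0,"wy": 0,"wz": -0.15,"gripper": 255},
    {"dx": 0.01,"dy": 0.13,"dz": 0,"wx": 0,"wy": 0,"wz": -0.15,"gripper": 255},
    {"dx": 0.005,"dy": 0.09,"dz": 0,"wx": 0,"wy": 0,"wz": -0.1,"gripper": 255},
    {"dx": 0.005,"dy": 0.06,"dz": 0,"wx": 0,"wy": 0,"wz": -0.07,"gripper": 255},
    {"dx": 0,"dy": 0.03,"dz": 0,"wx": 0,"wy": 0,"wz": -0.03,"gripper": 255},
    {"dx": 0,"dy": 0,"dz": 0,"wx": 0,"wy": 0,"wz": 0,"gripper": 255},
  ],
)

```text
time: 6.87
tool_pos: [0.5501, -0.1033, 0.1954]
ee_rot: [3.137, -0.0, 1.576]
wrist_force: [-0.2, 2.6, 7.3]
width: 0.0003
finger_force: 3.9
```

```bash
python3 ang.py .0987 a2 22 26 30
```

```text
[[216.6152532  187.86733999]
 [321.10757829 197.73773343]]
6.8667 [ 0.55010087 -0.1032892   0.19544102] [ 3.13683950e+00 -3.57314952e-05  1.57630092e+00] [-0.20665429  2.55357811  7.30850616]
```

View pics/a2.png

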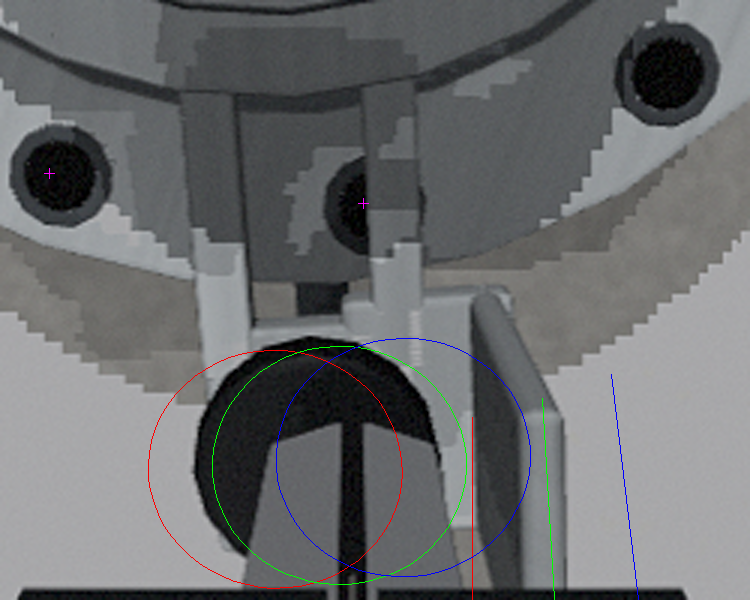

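The arm has held its place relative to the tool, so friction is carrying it. The button edge and the arm's tilt both put the wheel at about 24.5°, leaving about 5.5° to go.

carry_out(
  deltas=[
    {"dx": 0.005,"dy": 0.06,"dz": 0,"wx": 0,"wy": 0,"wz": -0.06,"gripper": 255},
    {"dx": 0.01,"dy": 0.11,"dz": 0,"wx": 0,"wy": 0,"wz": -0.13,"gripper": 255},
    {"dx": 0.01,"dy": 0.12,"dz": 0,"wx": 0,"wy": 0,"wz": -0.14,"gripper": 255},
    {"dx": 0.01,"dy": 0.12,"dz": 0,"wx": 0,"wy": 0,"wz": -0.14,"gripper": 255},
    {"dx": 0.01,"dy": 0.11,"dz": 0,"wx": 0,"wy": 0,"wz": -0.13,"gripper": 255},
    {"dx": 0.01,"dy": 0.09,"dz": 0,"wx": 0,"wy": 0,"wz": -0.1,"gripper": 255},
    {"dx": 0.005,"dy": 0.06,"dz": 0,"wx": 0,"wy": 0,"wz": -0.07,"gripper": 255},
    {"dx": 0,"dy": 0.03,"dz": 0,"wx": 0,"wy": 0,"wz": -0.03,"gripper": 255},
    {"dx": 0,"dy": 0,"dz": 0,"wx": 0,"wy": 0,"wz": 0,"gripper": 255},
    {"dx": 0,"dy": 0,"dz": 0,"wx": 0,"wy": 0,"wz": 0,"gripper": 255},
  ],
)

```text
time: 7.75
tool_pos: [0.5639, -0.1013, 0.1955]
ee_rot: [3.137, 0.0, 1.672]
wrist_force: [-0.5, 1.8, 7.8]
width: 0.0004
finger_force: 3.9
```

```bash
python3 ang.py .0987 a3 28 30 32
```

```text
[[198.56090431 179.8375367 ]
 [302.17859841 199.6107566 ]]
7.75 [ 0.56390468 -0.10128807  0.19546854] [3.13694668e+00 7.67984836e-05 1.67225525e+00] [-0.5250486   1.75836985  7.81454135]
```

View pics/a3.png

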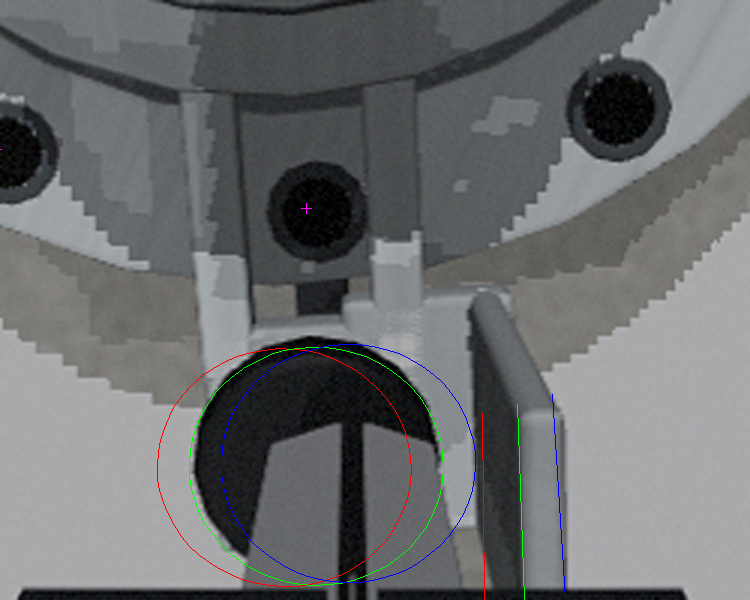

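The next hole (317,210) now sits between the bars, and the button fits about 29.3°. I'll nudge on about 0.6°, then lift slowly.

carry_out(
  deltas=[
    {"dx": 0,"dy": 0.04,"dz": 0,"wx": 0,"wy": 0,"wz": -0.04,"gripper": 255},
    {"dx": 0,"dy": 0.04,"dz": 0,"wx": 0,"wy": 0,"wz": -0.04,"gripper": 255},
    {"dx": 0,"dy": 0,"dz": 0,"wx": 0,"wy": 0,"wz": 0,"gripper": 255},
    {"dx": 0,"dy": 0,"dz": -0.1,"wx": 0,"wy": 0,"wz": 0,"gripper": 255},
    {"dx": 0,"dy": 0,"dz": -0.15,"wx": 0,"wy": 0,"wz": 0,"gripper": 255},
    {"dx": 0,"dy": 0,"dz": -0.15,"wx": 0,"wy": 0,"wz": 0,"gripper": 255},
    {"dx": 0,"dy": 0,"dz": -0.15,"wx": 0,"wy": 0,"wz": 0,"gripper": 255},
    {"dx": 0,"dy": 0,"dz": 0,"wx": 0,"wy": 0,"wz": 0,"gripper": 255},
  ],
)

```text
time: 8.47
tool_pos: [0.5653, -0.101, 0.2061]
ee_rot: [3.137, -0.0, 1.682]
wrist_force: [1.3, 2.3, 3.7]
width: 0.0008
finger_force: 2.2
```

The fingertip still feels the spring at only about 3 mm in. Against the ring the button would have stopped at 9 mm, so the pin has entered the hole. Lifting clear.

carry_out(
  deltas=[
    {"dx": 0,"dy": 0,"dz": -0.2,"wx": 0,"wy": 0,"wz": 0,"gripper": 255},
    {"dx": 0,"dy": 0,"dz": -0.3,"wx": 0,"wy": 0,"wz": 0,"gripper": 255},
    {"dx": 0,"dy": 0,"dz": -0.6,"wx": 0,"wy": 0,"wz": 0,"gripper": 255},
    {"dx": 0,"dy": 0,"dz": -1,"wx": 0,"wy": 0,"wz": 0,"gripper": 255},
    {"dx": 0,"dy": 0,"dz": -1,"wx": 0,"wy": 0,"wz": 0,"gripper": 255},
    {"dx": 0,"dy": 0,"dz": -1,"wx": 0,"wy": 0,"wz": 0,"gripper": 255},
    {"dx": -0.8,"dy": 0,"dz": -0.6,"wx": 0,"wy": 0,"wz": 0,"gripper": 255},
    {"dx": -1,"dy": 0,"dz": 0,"wx": 0,"wy": 0,"wz": 0,"gripper": 255},
    {"dx": -1,"dy": 0,"dz": 0,"wx": 0,"wy": 0,"wz": 0,"gripper": 255},
    {"dx": -1,"dy": 0,"dz": 0,"wx": 0,"wy": 0,"wz": 0,"gripper": 255},
    {"dx": -1,"dy": 0,"dz": 0,"wx": 0,"wy": 0,"wz": 0,"gripper": 255},
    {"dx": -0.5,"dy": 0,"dz": 0,"wx": 0,"wy": 0,"wz": 0,"gripper": 255},
    {"dx": 0,"dy": 0,"dz": 0,"wx": 0,"wy": 0,"wz": 0,"gripper": 255},
  ],
)

```text
time: 9.55
tool_pos: [0.5758, -0.2091, 0.2974]
ee_rot: [-3.14, 0.0, 1.678]
wrist_force: [-0.6, -0.1, 0.0]
width: 0.0005
finger_force: 0.0
```

```bash
python3 look.py m4; python3 - <<'E'
from h import *
im=eyes.snapshot('wrist'); cv2.imwrite('pics/w4.png',im[:,:,::-1])
E
```

```text
9.55 [ 0.57576647 -0.20907791  0.29742317] [-3.14032703e+00  3.29448348e-04  1.67833800e+00] 0.00045799122726117953 [-0.59812688 -0.06124033  0.02075361]
[189.30815903  45.08359354] [57.68243396 62.37987142]
[224.7434839  61.7603009] [51.87334224 64.31159413]
[315.55476792 290.83749746] [-0.26364262 53.60140781]
```

View pics/w4.png

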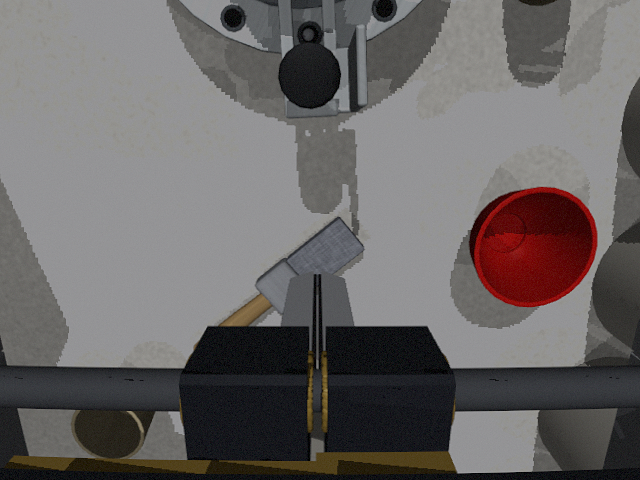

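The pin tip shows in its new hole at (310,33), in line with the button (310,75). The wheel is 30° on, the plunger is out and the arm is clear, so I'm handing in.

```bash
python3 -c "
from bench import robot
print(robot.close_job())"
```

```text
the job is handed in; nothing more can be done
None
```

The plunger was pressed, the wheel was turned 30° anticlockwise, the pin sprang out into the next hole, the arm came clear without lifting the bowl, and the job is handed in.

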